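Hold the harmonica against the sprung stop

ROBOT

A 6-joint arm with a two-finger parallel gripper is mounted at the origin on the work surface. World frame = base frame: x ahead of the robot, y to its left, z up, the work surface at z = 0. Lengths are in m, angles in rad, forces in N, time in s.
With the tool pointing down it reaches from about 0.3 to 0.775 m from the base axis. Payload 14.6 kg.
Tool frame: the origin (TCP) lies midway between the tips of the shut fingers; the grasp point (between the pads) lies ctrl.grip_point_offset behind it (ctrl.grip_point_offset is the distance from the TCP to the grasp point, in m); z points along the fingers, y is the line along which they close (so a half turn about z gives the same grasp; the last joint's range is limited). The gripper opens to 94 mm and grips with 3 to 60 N. Pads are 16 mm wide; open, the fingers measure 119 mm over their backs; the gripper's body (75 mm by 177 mm) begins 78 mm behind the grasp point.
Start: joints at [-1.338, 0.3, 1.521, -0, 1.321, -0.067], TCP at [0.162, -0.525, 0.205] pointing down, gripper open.
Joint ranges: [-3.03, 3.03], [-0.79, 2.21], [0.23, 2.52], [-1.04, 4.18], [0, 3.07], [-2.55, 2.55]. Speed limits (rad/s): [2.22, 2.22, 2.57, 3.14, 3.14, 3.14].

INTERFACE

Orientations are given as a unit quaternion [w, x, y, z].
In Python, from plant import monitor, snapshot, ctrl, look_for, masks_of, pinpoint gives the robot as it stands. The module is installed in compiled form; this text tells all that it offers.
- The arm moves only by the tool apply_moves, never from a script. Its argument "rows" is a list of rows, each an object with "delta_rot": the turn, a rotation vector about the tool's x, y, z normalised to -1 to 1, where 1 is 60 degrees, a list of three; "dp": the shift along the tool's x, y, z normalised to -1 to 1, where 1 is 0.15 m, a list of three; "gripper": the opening, from -1 (shut) to 1 (fully open). In form: [{"delta_rot": [wx, wy, wz], "dp": [tx, ty, tz], "gripper": gripper}, ...]. A call has 1 to 10 rows; each row is the pose to reach, as a shift and turn from the pose commanded when the call began, along the tool's axes at that moment; what a row does not reach only later rows make up. A row lasts 1/12 s, in which the tool goes at most 41.7 mm and 7.16 degrees, less where a joint would pass 70% of its speed; a pose out of reach is approached as far as the arm can. A call with a number of a shift or a turn outside -1 to 1 is refused whole. A call with a gripper value outside its range is refused whole. The fingers move at their own pace and stop on an object; "force" is the grip in N (left out, the last holds). Time passes only in rows, so rows that repeat a pose let the fingers close. It gives the time, the measured TCP pose, the force, the opening and the grip force at its end, in the units of the state.
- monitor.sense(): the state, without advancing time (a new reading comes with each control period).
- snapshot(name): name is "scene" or "top" or "wrist"; returns a dict with "frame" (480x640x3 uint8, red, green, blue), "fx", "fy", "cx", "cy" (pixels), "position" and "orientation" of the camera in the world. Camera axes: x right, y down, z forward; pixel columns grow to the right and rows downward; lengths in m; the calibration is good to about 2 mm. The wrist camera is an equidistant fisheye: a pixel r from the principal point sees the ray r / f radians off the axis. A picture is of the moment at which its call begins. There is no depth.
- ctrl.hand_in(): hands the job in; it is judged then, once.
Trained networks look in the newest picture that a camera, given by its name, has taken for a name from the list of things; names that differ only in an ending like _2 or _b are one class to them, and where a whole thing is asked for, a point or a joint stands for the part that bears it (a point fixed in the world has none). Each returns a list of dicts, best first, with "confidence" (0 to 1); they miss things now and then, are a little off and sometimes report something else, mostly with a low value. They report only what shows in the picture. A call takes as long as a camera call. They do not tell look-alikes from the thing itself.
- look_for(name, camera): "box" ([left, top, right, bottom] in pixels, round what is visible of it).
- masks_of(name, camera): "pixels" (480x640 bool, what is visible of it) and "box" ([left, top, right, bottom] in pixels, round what is visible of it).
- pinpoint(name, camera): "position" ([row, column] in pixels: a listed point, or the origin of a listed thing).
The state is a dict: "t": time; "joints": joint angles; "joint_vel": joint speeds; "joint_efforts": joint torques, N m; "position": TCP position; "tcp_rot": TCP orientation; "contact_force": force on the tool from outside, world axes, zero at the start; "wrist_torque": the same for the moment, N m; "grip_width": finger opening in m; "grip_force": force on a finger pad.
Only numpy, scipy, OpenCV 4.12 (cv2) and the standard library are available. Lean on these libraries where they do the work, as an engineer would, in place of code of your own. Each camera call takes 0.05 s, during which the arm holds its last target. There are 200 camera calls.

TASK

The end screw of the chrome harmonica's cover is about to be driven and you are the third hand: pick the harmonica up, lay it flat in the channel of the aluminium holding jig clear of the sprung stop, then push it lengthwise against the stop until the stop's black pointers stand in the green zones, never letting them reach the red. Finish still holding it there with that steady push (do not let go, the program ends while pressing), and leave everything else on the shelf where it is.

Things in the scene. Friction and masses are not known exactly. Their poses are not given: they have to be found in the camera images.
- harmonica: chrome tremolo harmonica lying flat, 28 mm wide (its x), 150 mm long (its y), 26 mm high (z), about 0.1 to 0.2 kg; a plain box in outline with a dark wooden comb between two chrome covers; origin at the centre of its underside. Either end may go first
- jig: aluminium jig fixed to the shelf; origin at shelf level on the channel's centre line. Base plate x +-45, y -135 to 155 mm, 12 mm thick. Two wooden rails 10 mm thick, tops 20 mm above the shelf, form a 36 mm wide channel along y from -125 to +35 mm, its floor 12 mm above the shelf. Beyond are the sprung stop and, at y 105 to 150 mm, its dark housing, 60 mm wide, top 44 mm above the shelf
- stop: blue stop with black rubber face, 34 mm wide, 20 thick, top 42 mm above the shelf; slides only to the jig's +y. Origin at the foot of the face (which looks to -y), at jig y 40, z 12 mm at rest. Spring: 0.5 N per mm, no preload, hard end at 40 mm, returns if not held. A black pointer at each side of the face: green zone at 12 to 28 mm travel (6 to 14 N), red from 34 mm (17 N)
- green (a point): point on the jig's centre line at the middle of the green zones, on the plate's top (jig x 0, y 60, z 12 mm). The zones are painted on the plate on both sides of the stop, 31 mm from the centre line: green jig y 52 to 68 mm, red 74 to 85 mm
- bowl: teal ceramic bowl, standing empty, rim 104 mm across, 45 mm high; origin at the centre of its underside
- shaker: pineapple-shaped wooden shaker standing upright, 60 mm across, 88 mm high with its green leaves; origin at the centre of its underside
- capo: steel guitar capo with lever lying flat, about 80 x 90 mm, 14 mm high; origin under the middle of its rubber-lined bar, which lies along the body's y; the lever lies on the +x side, up to 61 mm from the origin
- phone_stand: swivel phone stand in matte black aluminium, round foot 84 mm across, 140 mm high; origin at the centre of its underside
- case: flat blue harmonica case, 77 x 192 x 30 mm (x, y, z); origin at the centre of its underside
- screwdriver: screwdriver lying down, 150 mm long along its x
- wax: pink puck of surf wax, 72 mm across, 22 mm high; origin at the centre of its underside
Things that resemble listed ones, but are neither listed nor needed, are in the scene too. Of the things that look like the harmonica, the middle-sized one is meant.

How it is judged:
On the way, in this order (a step that is already met when the one before it is completed fails the run):
1. the harmonica lies flat in the jig's channel with the stop not yet pushed in (x of harmonica in the frame of jig between -0.006 and 0.006 m and z of harmonica in the frame of jig between 0.008 and 0.016 m and angle between the y axis of harmonica and the y axis of jig, either way round below 0.09 rad and angle between the z axis of harmonica and the z axis of jig, either way round below 0.09 rad and y of harmonica in the frame of jig between -0.09 and 0 m and y of stop in the frame of jig below 0.046 m), for 0.1 s.
2. the harmonica presses the stop back into the green zone (x of harmonica in the frame of jig between -0.006 and 0.006 m and z of harmonica in the frame of jig between 0.008 and 0.016 m and angle between the y axis of harmonica and the y axis of jig, either way round below 0.09 rad and angle between the z axis of harmonica and the z axis of jig, either way round below 0.09 rad and y of harmonica in the frame of jig between -0.09 and 0 m and contact force between harmonica and stop between 5 and 15 N and y of stop in the frame of jig between 0.05 and 0.07 m), for 0.5 s.
At the end, for the whole second after the job is handed in: the fingers still push the harmonica (over 2 N), which lies flat in the channel (height within 4 mm, 6 mm of the centre line, 0.09 rad of level and of the channel) and presses the stop with 5 to 15 N, the stop 10 to 30 mm back from rest (green and 2 mm each side), both still (under 10 mm/s) (all of step 2 and contact force between the fingers and harmonica above 2 N and linear speed of each of harmonica, stop below 0.01 m/s); the arm keeps its last pose, push and grip.
It fails at once if the stop is driven into the red zone (over 34 mm of travel) (y of stop in the frame of jig above 0.074 m).
It fails at once if another thing on the shelf is moved by more than 25 mm or tipped over (distance of any of bowl, shaker, capo, phone_stand, case, screwdriver, wax from where it was at the start of the episode above 0.025 m or angle between any of shaker, phone_stand, bowl's own z axis and vertical above 0.5 rad).
It also fails if it takes over 48 s, if anything falls off the work surface, if the arm or the gripper's body presses on something with over 40 N, if the wrist force passes 120 N, or if a joint passes its speed limit or range.

## Working session

There is one attempt and no reset: what is moved stays moved. The work goes in short steps, Python scripts to look and compute and a tool call to move; the robot and the scene stay as the last step left them, time stands still between calls to the robot, and variables do not carry over. Pictures are saved under pics/ and viewed, at most 10 in all, crops included, and the job is handed in when it is done.

Besides the shell and the picture viewer there is one more tool, called by a JSON object that holds its "fn" and its "kwargs". apply_moves: Moves the arm, as the interface text tells. Its arguments: {"type":"object","properties":{"rows":{"type":"array","items":{"type":"object","properties":{"delta_rot":{"type":"array","items":{"type":"number","minimum":-1,"maximum":1}},"dp":{"type":"array","items":{"type":"number","minimum":-1,"maximum":1}},"gripper":{"type":"number"}}}},"force":{"type":"number"}},"required":["rows"]}

```bash
mkdir -p pics
cat > h.py <<'E'
import numpy as np, cv2
from scipy.spatial.transform import Rotation as R
from plant import monitor, snapshot, ctrl, look_for, masks_of, pinpoint
def rot(q): return R.from_quat([q[1],q[2],q[3],q[0]])
def ray(s,u,v):
    x=(u-s['cx'])/s['fx']; y=(v-s['cy'])/s['fy']
    return rot(s['orientation']).apply([x,y,1.0])
def onplane(s,u,v,z):
    d=ray(s,u,v); p=np.array(s['position']); return p+d*(z-p[2])/d[2]
def save(s,n): cv2.imwrite('pics/'+n+'.png',s['frame'][:,:,::-1])
E
python3 - <<'E'
from h import *
np.set_printoptions(precision=4,suppress=True)
st=monitor.sense(); print(st['t'],st['position'],st['tcp_rot'],ctrl.grip_point_offset)
for c in ['top','scene']:
    s=snapshot(c); save(s,c+'0'); print(c,s['fx'],s['cx'],s['cy'],s['position'],rot(s['orientation']).as_matrix().tolist())
    for n in ['harmonica','jig','stop','case','capo','screwdriver','bowl','shaker','wax','phone_stand']:
        print(n,[(np.round(r['box']).tolist(),round(r['confidence'],2)) for r in look_for(n,c)][:5])
    for n in ['harmonica','jig','stop','green']:
        print(n,[(np.round(r['position'],1).tolist(),round(r['confidence'],2)) for r in pinpoint(n,c)][:4])
E
```

```text
0.0 [ 0.1624 -0.5252  0.2049] [-0.0006  0.9888  0.1493 -0.0001] 0.0188
top 484.0274029801695 316.6741121454653 242.97412445722426 [0.4516 0.0345 1.127 ] [[0.021027654417572855, -0.9961594747426867, 0.0849949329670313], [-0.9997594529030522, -0.020420952231167983, 0.008001314952093441], [-0.006234908233917133, -0.08514273656834956, -0.9963492561993348]]
harmonica [([440.0, 344.0, 492.0, 363.0], 0.83), ([457.0, 211.0, 520.0, 251.0], 0.82), ([126.0, 179.0, 160.0, 212.0], 0.74), ([272.0, 295.0, 318.0, 379.0], 0.6)]
jig [([189.0, 188.0, 308.0, 253.0], 0.65)]
stop [([203.0, 212.0, 233.0, 234.0], 0.74)]
case [([400.0, 140.0, 478.0, 173.0], 0.94)]
capo [([378.0, 265.0, 416.0, 301.0], 0.67)]
screwdriver [([199.0, 147.0, 260.0, 161.0], 0.95)]
bowl [([386.0, 197.0, 431.0, 242.0], 0.84)]
shaker []
wax [([130.0, 181.0, 161.0, 213.0], 0.8)]
phone_stand [([306.0, 112.0, 343.0, 166.0], 0.65), ([480.0, 282.0, 511.0, 311.0], 0.2)]
harmonica [([353.2, 462.0], 0.95)]
jig [([219.0, 256.2], 0.9)]
stop [([219.5, 234.5], 0.79)]
green [([222.4, 222.7], 0.56)]
scene 516.7452130224281 323.3315601165142 241.106
[... 315 characters left out ...]
, ([208.0, 153.0, 244.0, 171.0], 0.61)]
jig [([333.0, 256.0, 448.0, 297.0], 0.73)]
stop [([401.0, 263.0, 451.0, 283.0], 0.64)]
case [([152.0, 286.0, 239.0, 327.0], 0.98)]
capo [([248.0, 202.0, 284.0, 228.0], 0.93), ([176.0, 176.0, 200.0, 202.0], 0.39)]
screwdriver [([370.0, 325.0, 436.0, 340.0], 0.83)]
bowl [([220.0, 232.0, 264.0, 269.0], 0.84)]
shaker [([176.0, 172.0, 199.0, 202.0], 0.73)]
wax [([472.0, 292.0, 501.0, 324.0], 0.69)]
phone_stand [([288.0, 309.0, 324.0, 355.0], 0.75), ([330.0, 255.0, 444.0, 297.0], 0.36)]
harmonica [([243.9, 172.8], 0.91), ([163.8, 224.7], 0.74), ([186.3, 351.9], 0.72)]
jig []
stop [([334.7, 309.8], 0.65), ([274.1, 403.2], 0.52)]
green [([271.9, 410.5], 0.94)]
```

View pics/top0.png

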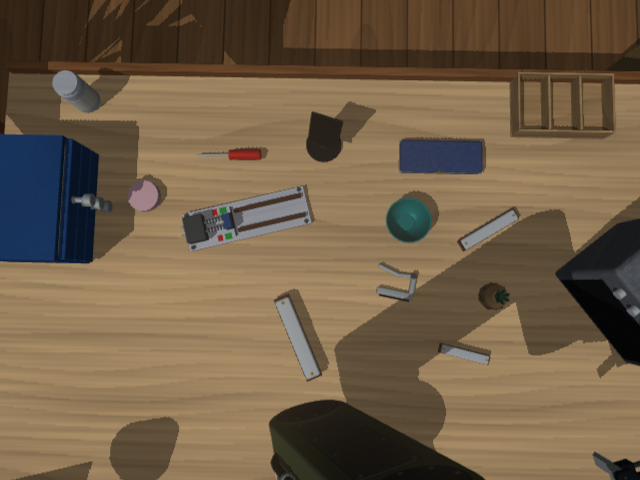

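View pics/scene0.png

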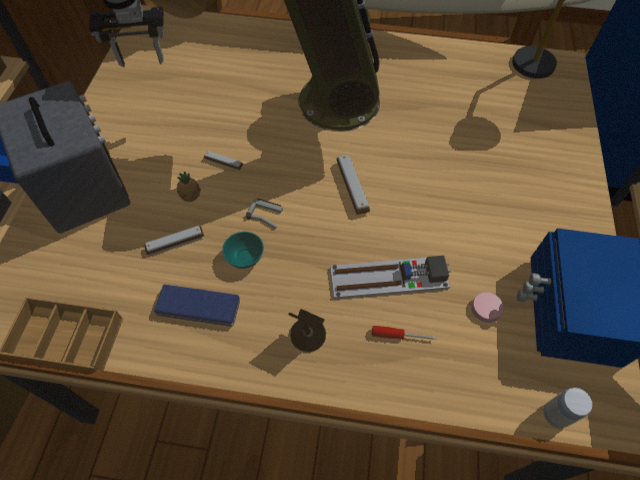

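Top view: there are three harmonicas, at (298,338) about 90 px, (489,229) about 66 px and (464,353) about 50 px. The middle-sized one is (489,229): 66 px comes to about 150 mm. I'll confirm that in a crop and measure it and the jig.

```bash
cat > m.py <<'E'
from h import *
np.set_printoptions(precision=4,suppress=True)
def rect(s,m,z):
    c=max(cv2.findContours(m.astype(np.uint8),cv2.RETR_EXTERNAL,cv2.CHAIN_APPROX_NONE)[0],key=cv2.contourArea)
    P=np.array([onplane(s,u,v,z)[:2] for u,v in c[:,0,:]])
    (cx,cy),(w,h),a=cv2.minAreaRect((P*1000).astype(np.float32))
    if w>h: L,W,yaw=w,h,a
    else: L,W,yaw=h,w,a+90
    return np.array([cx,cy,L,W,yaw])
if __name__=='__main__':
    for c in ['top','scene']:
        s=snapshot(c)
        for n,z in [('harmonica',.024),('jig',.012),('stop',.042),('bowl',.045),('capo',.01),('case',.03),('shaker',.05)]:
            for r in masks_of(n,c): print(c,n,round(r['confidence'],2),np.round(r['box']),rect(s,r['pixels'],z))
        if c=='top':
            a=cv2.resize(s['frame'][195:265,445:535],None,fx=6,fy=6,interpolation=cv2.INTER_CUBIC)
            b=cv2.resize(s['frame'][180:260,180:320],None,fx=5.25,fy=5.25,interpolation=cv2.INTER_CUBIC)
            cv2.imwrite('pics/c1.png',a[:,:,::-1]); cv2.imwrite('pics/c2.png',b[:,:,::-1])
E
python3 m.py
```

```text
top harmonica 0.96 [441. 341. 491. 364.] [ 305.3136 -290.3311  115.8713   22.0585   77.2992]
top harmonica 0.8 [460. 211. 520. 252.] [ 585.817  -347.0345  149.4528   30.2805  121.9239]
top harmonica 0.58 [275. 295. 321. 379.] [334.5755  82.573  196.484   40.3949  24.6607]
top jig 0.56 [186. 184. 309. 252.] [601.3228 212.729  299.7862  92.4068 104.3   ]
top stop 0.7 [178. 208. 236. 238.] [590.2576 261.7779  70.0564  61.855   92.3319]
top bowl 0.74 [384. 201. 430. 241.] [ 601.7811 -160.1311  100.7097   97.0171   29.8217]
top capo 0.92 [377. 265. 414. 302.] [ 459.0406 -139.0124   91.0779   70.3155   78.2445]
top shaker 0.88 [480. 281. 512. 310.] [ 435.7503 -349.0917   62.7822   60.0595   45.3352]
scene harmonica 0.92 [142. 223. 206. 255.] [ 593.1746 -344.6694  150.1421   41.7561  121.5494]
scene harmonica 0.59 [204. 152. 241. 172.] [ 316.3806 -288.332   115.1295   34.824    76.4471]
scene jig 0.63 [330. 255. 451. 298.] [604.4427 213.4767 298.4489  95.1603 104.6596]
scene stop 0.59 [402. 262. 432. 279.] [594.0081 266.9728  68.0893  45.0378 108.1698]
scene bowl 0.91 [224. 235. 263. 270.] [ 602.3949 -160.4463  101.8026   98.4966  160.4494]
scene capo 0.73 [372. 324. 437. 339.] [749.4611 238.0677 112.5769  30.1192  94.579 ]
scene capo 0.59 [249. 200. 284. 226.] [ 463.2538 -137.8004   85.3276   74.4118   82.194 ]
scene case 0.74 [154. 285. 241. 327.] [ 761.7304 -234.8234  195.9425   84.7426   89.6651]
scene shaker 0.74 [176. 175. 203. 202.] [ 443.2101 -349.0165   95.8827   58.4705   51.3718]
```

View pics/c1.png

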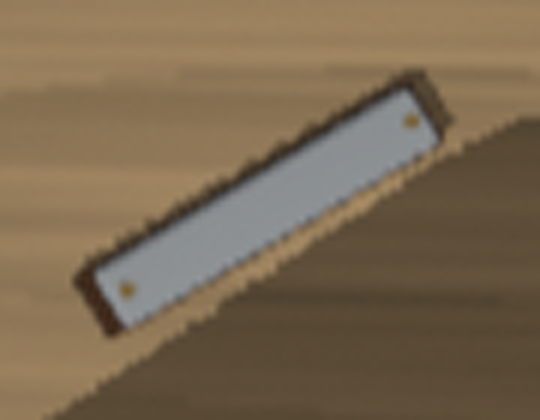

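View pics/c2.png

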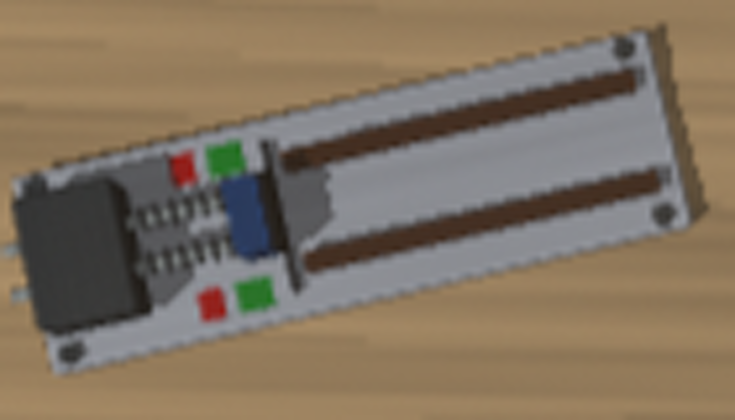

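Crop 1 shows the 150 mm harmonica (chrome cover, dark comb, two screws) centred near top px (489,229). The other two measure 116 and 196 mm, so this is the middle one. Crop 2 shows the jig with its rails running to the right and the stop and housing at the left, near (235,220).

```bash
cat > plan.py <<'E'
from h import *
def plan(x,y,z,yawy):   # target TCP, yaw (deg) of tool y axis, pointing down
    st=monitor.sense(); T=rot(st['tcp_rot']); p=np.array(st['position'])
    ty=np.array([np.cos(np.radians(yawy)),np.sin(np.radians(yawy)),0]); tz=np.array([0,0,-1.]); tx=np.cross(ty,tz)
    G=R.from_matrix(np.c_[tx,ty,tz])
    print('t',st['t'],'dp',np.round(T.inv().apply(np.array([x,y,z])-p)/.15,4),'rot',np.round((T.inv()*G).as_rotvec(degrees=True)/60,4),'mm',np.round(np.linalg.norm(np.array([x,y,z])-p)*1e3,1))
E
python3 - <<'E'
from plan import *
np.set_printoptions(precision=4,suppress=True)
s=snapshot('top')
f=lambda u,v,z,k,o:onplane(s,u/k+o[0]-.5,v/k+o[1]-.5,z)[:2]
c=np.array([f(u,v,.026,6,(445,195)) for u,v in [(92,272),(408,88),(442,143),(128,328)]])
print('harm',c.mean(0),np.linalg.norm(c[1]-c[0]),np.linalg.norm(c[2]-c[1]),np.degrees(np.arctan2(*(c[0]-c[1])[::-1])),np.degrees(np.arctan2(*(c[3]-c[2])[::-1])))
g=lambda u,v,z:f(u,v,z,5.25,(180,180))
a=(g(283,160,.02)+g(308,262,.02))/2;b=(g(635,82,.02)+g(660,180,.02))/2
d=(a-b)/np.linalg.norm(a-b);print('rails',a,b,np.linalg.norm(a-b),np.degrees(np.arctan2(d[1],d[0])),'origin est from rails',(a+b)/2+.045*d, 'zones',(g(226,160,.012)+g(255,293,.012))/2-.06*d)
plan(.585,-.346,.2,31.5)
E
```

```text
harm [ 0.5855 -0.3498] 0.14107781332437938 0.024442106931911824 121.1779048821173 121.41780881441076
rails [0.5962 0.2311] [0.6348 0.0772] 0.1586454449145105 104.08638305337853 origin est from rails [0.6045 0.1978] zones [0.6045 0.1985]
t 2.35 dp [ 3.0449 -0.311   0.0362] rot [-0.     -0.     -1.7387] mm 459.1
```

{"fn": "apply_moves", "kwargs": {"rows": [{"dp": [0.97,-0.43,-0.37],"delta_rot": [0,0,-0.6],"gripper": 1},{"dp": [0.97,-0.43,-0.37],"delta_rot": [0,0,-0.6],"gripper": 1},{"dp": [0.97,-0.43,-0.37],"delta_rot": [0,0,-0.6],"gripper": 1},{"dp": [0.97,-0.43,-0.37],"delta_rot": [0,0,-0.6],"gripper": 1},{"dp": [0.97,-0.43,-0.37],"delta_rot": [0,0,-0.6],"gripper": 1}]}}

```text
t: 2.77
position: [0.2863, -0.4181, 0.2639]
tcp_rot: [0.002, 0.893, 0.451, 0.001]
contact_force: [-0.3, 0.3, 0.6]
grip_width: 0.0942
grip_force: 0.0
```

```bash
python3 -c "
from plan import *
plan(.43,-.37,.26,0)
plan(.5855,-.348,.2,31.4)"
```

```text
t 2.7667 dp [0.8267 0.5802 0.0276] rot [ 0.0036  0.0019 -0.6072] mm 151.6
t 2.7667 dp [1.5606 1.3255 0.4301] rot [ 0.003   0.0029 -1.1305] mm 313.8
```

{"fn": "apply_moves", "kwargs": {"rows": [{"dp": [0.83,0.58,0.03],"delta_rot": [0,0,-0.6],"gripper": 1},{"dp": [0.83,0.58,0.03],"delta_rot": [0,0,-0.6],"gripper": 1},{"dp": [0.83,0.58,0.03],"delta_rot": [0,0,-0.6],"gripper": 1},{"dp": [0.83,0.58,0.03],"delta_rot": [0,0,-0.6],"gripper": 1},{"dp": [0.83,0.58,0.03],"delta_rot": [0,0,-0.6],"gripper": 1}]}}

```text
t: 3.18
position: [0.4305, -0.3717, 0.2557]
tcp_rot: [-0.0, 0.711, 0.703, 0.0]
contact_force: [-0.1, -0.5, 0.2]
grip_width: 0.094
grip_force: 0.0
```

```bash
python3 -c "
from plan import *
plan(.5855,-.348,.2,31.4)"
```

```text
t 3.1833 dp [0.1687 1.0314 0.3712] rot [ 2.000e-04 -9.000e-04 -5.338e-01] mm 166.4
```

{"fn": "apply_moves", "kwargs": {"rows": [{"dp": [0.17,1.0,0.37],"delta_rot": [0,0,-0.53],"gripper": 1},{"dp": [0.17,1.0,0.37],"delta_rot": [0,0,-0.53],"gripper": 1},{"dp": [0.17,1.0,0.37],"delta_rot": [0,0,-0.53],"gripper": 1},{"dp": [0.17,1.0,0.37],"delta_rot": [0,0,-0.53],"gripper": 1},{"dp": [0.17,1.0,0.37],"delta_rot": [0,0,-0.53],"gripper": 1},{"dp": [0.17,1.0,0.37],"delta_rot": [0,0,-0.53],"gripper": 1}]}}

```text
t: 3.68
position: [0.5782, -0.3505, 0.1986]
tcp_rot: [-0.002, 0.493, 0.87, 0.0]
contact_force: [-0.5, -0.3, 0.2]
grip_width: 0.094
grip_force: 0.0
```

```bash
cat >> h.py <<'E'
def wray(s,u,v):
    x=(u-s['cx']);y=(v-s['cy']);r=np.hypot(x,y)+1e-9;t=r/s['fx']
    return rot(s['orientation']).apply([np.sin(t)*x/r,np.sin(t)*y/r,np.cos(t)])
def wplane(s,u,v,z):
    d=wray(s,u,v);p=np.array(s['position']);return p+d*(z-p[2])/d[2]
E
python3 - <<'E'
from plan import *
import m
np.set_printoptions(precision=4,suppress=True)
s=snapshot('wrist'); save(s,'w1'); print(s['position'],s['fx'],s['cx'],s['cy'],rot(s['orientation']).as_matrix().tolist())
m.onplane=wplane
for r in masks_of('harmonica','wrist'): print(r['confidence'],r['box'],m.rect(s,r['pixels'],.024))
print(monitor.sense()['position'],rot(monitor.sense()['tcp_rot']).as_matrix()[:,1])
E
```

```text
[ 0.5339 -0.2785  0.3777] 371.64829954431775 320.9658711275045 235.64636148720513 [[0.85848196173072, 0.4916062934976554, 0.14605469378445723], [0.5128436530303536, -0.8227477581701228, -0.24510714794252608], [-0.00033004462842074755, 0.28532328790257233, -0.9584312768534888]]
0.75 [91.8, 0.0, 172.3, 88.9] [ 309.9153 -293.5684  112.1764   30.112    77.4281]
0.72 [312.2, 138.2, 342.3, 284.6] [ 583.5683 -348.5056  147.041    27.6062  121.7826]
[ 0.577  -0.3517  0.2012] [0.8621 0.5068 0.    ]
```

View pics/w1.png

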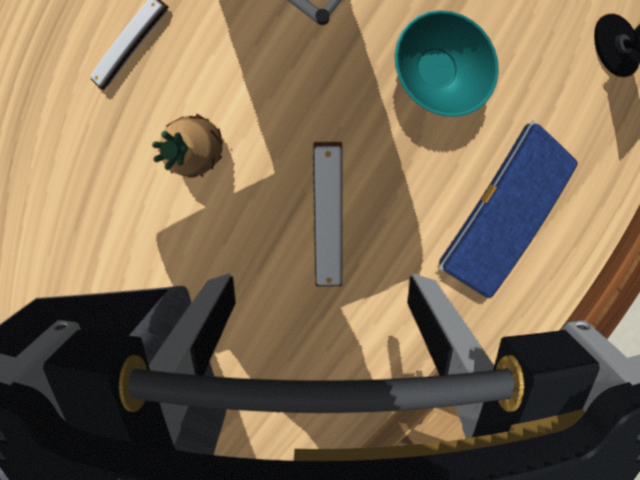

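The wrist view shows the harmonica upright at (312–342, 138–285), centred between the fingers. That agrees with the overhead estimate within 2 mm, so I'll go down.

```bash
python3 -c "
from plan import *
plan(.5845,-.349,.013,31.6)"
```

```text
t 3.7833 dp [-0.0096  0.0519  1.2547] rot [ 0.      0.0002 -0.0191] mm 188.4
```

{"fn": "apply_moves", "kwargs": {"rows": [{"dp": [-0.01,0.052,0.25],"delta_rot": [0,0,-0.019],"gripper": 0.6},{"dp": [-0.01,0.052,0.5],"delta_rot": [0,0,-0.019],"gripper": 0.6},{"dp": [-0.01,0.052,0.75],"delta_rot": [0,0,-0.019],"gripper": 0.6},{"dp": [-0.01,0.052,0.95],"delta_rot": [0,0,-0.019],"gripper": 0.6},{"dp": [-0.01,0.052,0.95],"delta_rot": [0,0,-0.019],"gripper": 0.6},{"dp": [-0.01,0.052,0.95],"delta_rot": [0,0,-0.019],"gripper": 0.6}]}}

```text
t: 4.28
position: [0.5841, -0.3493, 0.0592]
tcp_rot: [-0.0, 0.488, 0.873, 0.0]
contact_force: [1.1, 0.9, 0.7]
grip_width: 0.0754
grip_force: 0.0
```

```bash
python3 -c "
from plan import *
plan(.5845,-.349,.013,31.6)"
```

```text
t 4.2833 dp [1.000e-04 3.300e-03 3.083e-01] rot [-0.0003 -0.0005 -0.0001] mm 46.2
```

{"fn": "apply_moves", "kwargs": {"rows": [{"dp": [0,0.003,0.15],"delta_rot": [0,0,0],"gripper": 0.5},{"dp": [0,0.003,0.305],"delta_rot": [0,0,0],"gripper": 0.5},{"dp": [0,0.003,0.305],"delta_rot": [0,0,0],"gripper": 0.5},{"dp": [0,0.003,0.305],"delta_rot": [0,0,0],"gripper": -0.1},{"dp": [0,0.003,0.305],"delta_rot": [0,0,0],"gripper": -0.4},{"dp": [0,0.003,0.305],"delta_rot": [0,0,0],"gripper": -0.8},{"dp": [0,0.003,0.305],"delta_rot": [0,0,0],"gripper": -1},{"dp": [0,0.003,0.305],"delta_rot": [0,0,0],"gripper": -1},{"dp": [0,0.003,0.305],"delta_rot": [0,0,0],"gripper": -1},{"dp": [0,0.003,0.305],"delta_rot": [0,0,0],"gripper": -1}], "force": 30}}

```text
t: 5.12
position: [0.5853, -0.3486, 0.013]
tcp_rot: [0.0, 0.487, 0.873, -0.0]
contact_force: [0.7, 0.6, 4.4]
grip_width: 0.0281
grip_force: 30.0
```

{"fn": "apply_moves", "kwargs": {"rows": [{"dp": [0,0,-0.1],"delta_rot": [0,0,0],"gripper": -1},{"dp": [0,0,-0.3],"delta_rot": [0,0,0],"gripper": -1},{"dp": [0,0,-0.5],"delta_rot": [0,0,0],"gripper": -1},{"dp": [0,0,-0.7],"delta_rot": [0,0,0],"gripper": -1},{"dp": [0,0,-0.9],"delta_rot": [0,0,0],"gripper": -1},{"dp": [0,0,-0.9],"delta_rot": [0,0,0],"gripper": -1}]}}

```text
t: 5.62
position: [0.5869, -0.3497, 0.1559]
tcp_rot: [0.005, 0.487, 0.873, -0.0]
contact_force: [0.1, -0.2, 1.2]
grip_width: 0.0276
grip_force: 30.0
```

```bash
python3 -c "
from plan import *
plan(.585,-.20,.15,26)
plan(.617,.1486,.15,14.2)"
```

```text
t 5.6167 dp [0.8559 0.5139 0.0337] rot [0.0043 0.0084 0.0956] mm 149.8
t 5.6167 dp [2.7201 1.9178 0.0226] rot [0.0052 0.008  0.2923] mm 499.2
```

{"fn": "apply_moves", "kwargs": {"rows": [{"dp": [0.15,0.1,0],"delta_rot": [0,0,0],"gripper": -1},{"dp": [0.35,0.25,0],"delta_rot": [0,0,0],"gripper": -1},{"dp": [0.55,0.39,0],"delta_rot": [0,0,0],"gripper": -1},{"dp": [0.75,0.53,0],"delta_rot": [0,0,0],"gripper": -1},{"dp": [0.95,0.67,0],"delta_rot": [0,0,0],"gripper": -1}]}}

```text
t: 6.03
position: [0.5953, -0.1728, 0.1479]
tcp_rot: [-0.0, 0.487, 0.873, -0.0]
contact_force: [1.3, -0.3, -1.5]
grip_width: 0.0278
grip_force: 30.0
```

{"fn": "apply_moves", "kwargs": {"rows": [{"dp": [0.2,0.14,0],"delta_rot": [0,0,0],"gripper": -1},{"dp": [0.4,0.28,0],"delta_rot": [0,0,0],"gripper": -1},{"dp": [0.6,0.42,0],"delta_rot": [0,0,0],"gripper": -1},{"dp": [0.8,0.56,0],"delta_rot": [0,0,0],"gripper": -1},{"dp": [0.9,0.64,0],"delta_rot": [0,0,0],"gripper": -1}]}}

```text
t: 6.45
position: [0.6059, -0.0055, 0.1481]
tcp_rot: [-0.0, 0.486, 0.874, 0.0]
contact_force: [0.9, 1.0, -1.2]
grip_width: 0.0275
grip_force: 30.0
```

```bash
python3 -c "
from plan import *
plan(.617,.1486,.15,14.2)"
```

```text
t 6.45 dp [ 0.8337  0.6052 -0.012 ] rot [ 0.     -0.0005  0.2944] mm 154.5
```

{"fn": "apply_moves", "kwargs": {"rows": [{"dp": [0.2,0.15,0],"delta_rot": [0,0,0.07],"gripper": -1},{"dp": [0.4,0.3,0],"delta_rot": [0,0,0.14],"gripper": -1},{"dp": [0.6,0.45,-0.01],"delta_rot": [0,0,0.22],"gripper": -1},{"dp": [0.77,0.56,-0.01],"delta_rot": [0,0,0.29],"gripper": -1},{"dp": [0.83,0.605,-0.012],"delta_rot": [0,0,0.294],"gripper": -1},{"dp": [0.83,0.605,-0.012],"delta_rot": [0,0,0.294],"gripper": -1},{"dp": [0.83,0.605,-0.012],"delta_rot": [0,0,0.294],"gripper": -1}]}}

```text
t: 7.03
position: [0.6178, 0.1442, 0.1495]
tcp_rot: [-0.0, 0.614, 0.789, -0.0]
contact_force: [0.4, -0.0, -2.4]
grip_width: 0.0277
grip_force: 30.0
```

Run:
```python
from plan import *
import m
np.set_printoptions(precision=4,suppress=True)
st=monitor.sense(); print(st['t'],st['position'],rot(st['tcp_rot']).as_matrix()[:,1])
w=snapshot('wrist'); save(w,'w2'); t=snapshot('top'); save(t,'t2'); print(w['position'])
sv=m.onplane
for cam,s,f in [('wrist',w,wplane),('top',t,onplane)]:
    m.onplane=f
    z=st['position'][2]-.013+.026
    for r in masks_of('harmonica',cam): print(cam,r['confidence'],np.round(r['box']),m.rect(s,r['pixels'],z))
    for r in pinpoint('green',cam): v,u=r['position']; print('green',u,v,f(s,u,v,.012)[:2],r['confidence'])
    for r in pinpoint('jig',cam): v,u=r['position']; print('jig',u,v,f(s,u,v,.012)[:2],r['confidence'])
    for r in pinpoint('stop',cam): v,u=r['position']; print('stop',u,v,f(s,u,v,.012)[:2],r['confidence'])
```

```text
7.0333 [0.6178 0.1442 0.1495] [ 0.9693  0.2457 -0.0005]
[0.5957 0.2259 0.3284]
wrist 0.94 [291. 151. 351. 382.] [613.2648 155.485  123.7923  26.9411 104.2343]
wrist 0.94 [  1. 182. 126. 247.] [456.154  150.3428 107.5691  20.9884  23.9548]
green 320.2 88.5 [0.5871 0.2577] 0.82
stop 319.8 116.0 [0.5926 0.2348] 0.74
top 0.83 [234. 188. 310. 211.] [631.2985  82.9614  30.6532  30.2735   1.4738]
top 0.7 [439. 341. 492. 364.] [ 323.8445 -249.7192  100.6542   19.0353   76.7451]
```

View pics/w2.png

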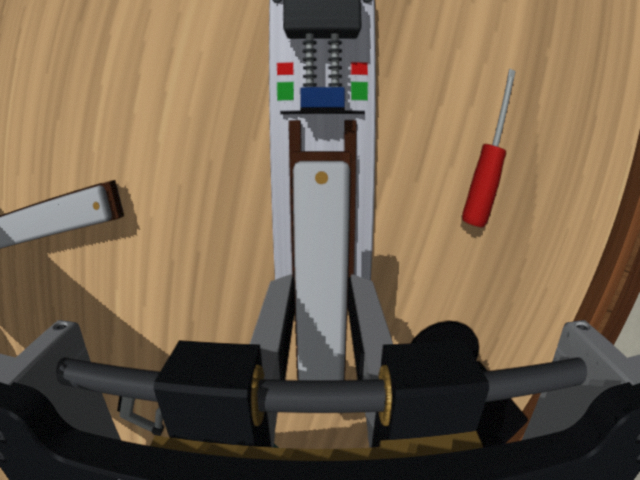

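The wrist view shows the harmonica held straight above the channel, front screw at (321,178). The zones sit at (285,91) and (360,91), with the stop at (322,97). Next I'll measure the alignment between the two.

Run:
```python
from plan import *
np.set_printoptions(precision=4,suppress=True)
w=snapshot('wrist'); st=monitor.sense(); h=cv2.cvtColor(w['frame'],cv2.COLOR_RGB2HSV); 
def cent(lo,hi,x0,x1,y0,y1):
    m=cv2.inRange(h,np.array(lo),np.array(hi)); k=np.zeros_like(m);k[y0:y1,x0:x1]=m[y0:y1,x0:x1]
    v,u=np.nonzero(k); return u.mean(),v.mean(),len(u)
P={}
for n,lo,hi,b in [('gL',(50,120,40),(75,255,255),(265,310,75,105)),('gR',(50,120,40),(75,255,255),(335,380,75,105)),('rL',(0,150,90),(8,255,255),(265,310,55,80)),('rR',(0,150,90),(8,255,255),(335,380,55,80))]:
    u,v,k=cent(lo,hi,*b); P[n]=wplane(w,u,v,.012)[:2]; print(n,round(u,1),round(v,1),k,P[n])
g=(P['gL']+P['gR'])/2; r=(P['rL']+P['rR'])/2
ax=P['gR']-P['gL']; print('width',np.linalg.norm(ax),'yaw from zones',np.degrees(np.arctan2(ax[1],ax[0])),'g',g,'r',r,np.linalg.norm(r-g))
# rails: brown dark columns at rows
for row in (135,145): 
    print(row,[int(x) for x in h[row,270:380,2]])
# harmonica edges
z=st['position'][2]+.013
for row in (180,220,260): print(row,[int(x) for x in h[row,284:362,2]])
for n,(u,v) in dict(screw=(321.5,178)).items(): print(n,wplane(w,u,v,z)[:2])
print(st['position'],rot(st['tcp_rot']).as_matrix()[:,1])
```

```text
gL 284.2 90.7 267 [0.5588 0.249 ]
gR 358.5 90.0 271 [0.6189 0.2647]
rL 284.2 68.2 156 [0.5541 0.2679]
rR 358.4 67.2 148 [0.614  0.2839]
width 0.062157020329678944 yaw from zones 14.62793912092209 g [0.5889 0.2568] r [0.584  0.2759] 0.019672908309807235
135 [165, 180, 182, 178, 182, 180, 179, 178, 181, 181, 181, 183, 183, 182, 180, 181, 180, 155, 100, 64, 55, 55, 57, 53, 57, 59, 57, 56, 54, 49, 53, 82, 93, 98, 116, 157, 175, 179, 178, 178, 177, 176, 158, 113, 92, 90, 91, 98, 95, 95, 94, 95, 94, 92, 90, 90, 90, 91, 91, 91, 91, 88, 87, 90, 91, 89, 88, 89, 94, 91, 95, 93, 81, 57, 51, 53, 55, 55, 56, 55, 56, 57, 53, 55, 54, 53, 99, 152, 173, 176, 176, 173, 174, 173, 169, 170, 168, 168, 168, 166, 171, 173, 169, 140, 99, 91, 104, 142, 165, 174]
145 [160, 175, 180, 180, 178, 177, 180, 180, 177, 179, 180, 179, 179, 177, 180, 179, 177, 152, 105, 66, 58, 55, 55, 55, 56, 55, 55, 57, 53, 50, 56, 81, 91, 96, 114, 158, 173, 177, 175, 176, 176, 179, 178, 178, 178, 175, 179, 181, 179, 181, 181, 179, 179, 178, 173, 176, 174, 174, 174, 173, 171, 170, 170, 171, 173, 171, 169, 173, 176, 177, 175, 174, 15
[... 684 characters left out ...]
 170, 171, 169, 167, 167, 167, 169, 168, 167, 167, 165, 167, 167, 167, 168, 163, 167, 167, 167, 166, 167, 165, 166, 167, 165, 166, 165, 165, 165, 164, 164, 162, 157, 147, 132, 115, 105, 87, 59, 43, 46, 52, 54, 54, 59, 68, 89, 110, 151, 164, 165, 165]
260 [168, 165, 165, 165, 167, 167, 154, 115, 67, 48, 83, 137, 163, 168, 168, 170, 170, 169, 168, 170, 168, 170, 168, 171, 167, 168, 168, 169, 167, 167, 167, 168, 166, 166, 170, 167, 168, 165, 169, 167, 167, 167, 167, 167, 167, 167, 165, 164, 165, 164, 165, 164, 163, 163, 164, 163, 164, 158, 149, 135, 119, 105, 92, 64, 45, 46, 53, 54, 55, 54, 61, 82, 114, 150, 161, 160, 152, 124]
screw [0.602  0.2038]
[0.618  0.1442 0.1495] [0.9699 0.2434 0.    ]
```

Jig yaw is 104.4° and the harmonica is within 1 mm of the centre line, at about jig y −58 with its front end near +17. Zone spacing measures 62 mm against 62 given, and 19.7 against 19.5. I'll lower it in place.

{"fn": "apply_moves", "kwargs": {"rows": [{"dp": [0,0,0.2],"delta_rot": [0,0,-0.006],"gripper": -1},{"dp": [0,0,0.4],"delta_rot": [0,0,-0.006],"gripper": -1},{"dp": [0,0,0.55],"delta_rot": [0,0,-0.006],"gripper": -1},{"dp": [0,0,0.7],"delta_rot": [0,0,-0.006],"gripper": -1},{"dp": [0,0,0.76],"delta_rot": [0,0,-0.006],"gripper": -1},{"dp": [0,0,0.76],"delta_rot": [0,0,-0.006],"gripper": -1}]}}

```text
t: 8.08
position: [0.6169, 0.1442, 0.0334]
tcp_rot: [-0.001, 0.612, 0.79, -0.001]
contact_force: [-0.8, -0.1, -1.6]
grip_width: 0.0276
grip_force: 30.0
```

Run:
```python
from plan import *
w=snapshot('wrist'); save(w,'w3'); st=monitor.sense(); print(st['t'],st['position'],st['contact_force'])
plan(.6178,.1442,.0255,14.4)
```

```text
8.1333 [0.6178512  0.14439007 0.0353256 ] [-0.79210323 -0.05576479 -1.2295047 ]
t 8.1333 dp [-0.0011 -0.0006  0.0655] rot [-0.001  -0.0001  0.001 ] mm 9.8
```

View pics/w3.png

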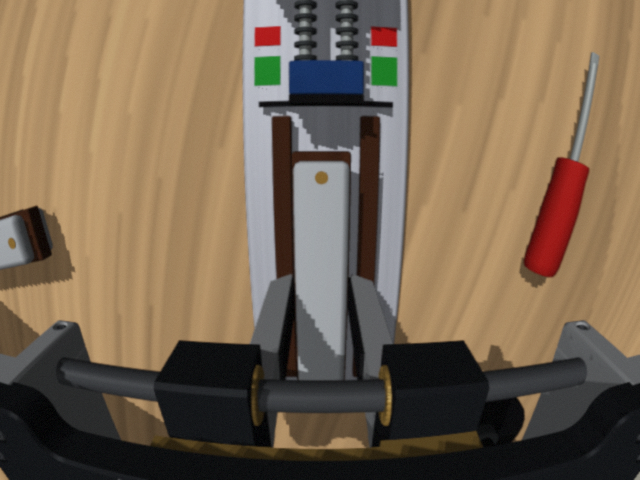

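Run:
```python
from plan import *
np.set_printoptions(precision=4,suppress=True)
w=snapshot('wrist'); st=monitor.sense(); p=np.array(st['position']); X=rot(st['tcp_rot']).as_matrix()
h=cv2.cvtColor(w['frame'],cv2.COLOR_RGB2HSV)
f=lambda u,v,z:((wplane(w,u,v,z)-p)@X)[:2]*1e3
G=[]
for x0,x1 in ((250,290),(360,410)):
    m=cv2.inRange(h[50:95,x0:x1],np.array((50,120,40)),np.array((75,255,255))); v,u=np.nonzero(m); G.append((u.mean()+x0,v.mean()+50))
print('green',G,[f(u,v,.012) for u,v in G])
for row in (125,135,145):
    V=h[row,265:390,2].astype(int); d=np.nonzero(V<75)[0]+265; print(row,d.min(),d.max(),f(d.min()-.5,row,.02),f(d.max()+.5,row,.02))
for row in (200,240): print(row,[int(x) for x in h[row,284:362,2]])
print('screw',f(321,178,p[2]+.013),'harm edges front corner',f(293,155,p[2]+.013),f(350,155,p[2]+.013))
print(p)
```

```text
green [(np.float64(265.5895865237366), np.float64(70.8499234303216)), (np.float64(381.3114754098361), np.float64(71.02533532041728))] [array([116.225 , -31.7127]), array([116.2401,  30.4229])]
125 271 377 [ 86.16   -28.1435] [86.2415 27.3412]
135 272 376 [ 80.8882 -27.6915] [80.9604 26.894 ]
145 272 376 [ 75.6245 -27.7762] [75.6892 26.9874]
200 [57, 57, 57, 56, 49, 38, 33, 31, 55, 98, 142, 165, 170, 170, 170, 169, 171, 170, 170, 172, 172, 172, 171, 170, 169, 172, 167, 169, 169, 170, 169, 169, 171, 170, 171, 169, 168, 170, 170, 169, 168, 168, 169, 168, 169, 169, 169, 168, 167, 167, 170, 167, 167, 168, 168, 169, 165, 165, 160, 154, 138, 124, 111, 98, 75, 53, 59, 81, 91, 91, 90, 78, 58, 36, 29, 29, 32, 31]
240 [58, 57, 55, 57, 53, 46, 39, 35, 44, 68, 106, 147, 165, 169, 169, 170, 169, 171, 172, 171, 171, 171, 170, 167, 171, 170, 171, 170, 169, 168, 171, 171, 169, 170, 167, 169, 169, 169, 168, 168, 169, 168, 167, 169, 168, 168, 167, 168, 167, 168, 167, 166, 166, 167, 166, 167, 164, 163, 154, 142, 127, 117, 100, 77, 54, 55, 78, 89, 91, 87, 79, 55, 36, 31, 29, 32, 35, 35]
screw [61.9995 -1.9493] harm edges front corner [ 72.3811 -14.3175] [72.3825 10.8655]
[0.6185 0.1445 0.0366]
```

{"fn": "apply_moves", "kwargs": {"rows": [{"dp": [0,0.009,0.02],"delta_rot": [0,0,0],"gripper": -1},{"dp": [0,0.009,0.04],"delta_rot": [0,0,0],"gripper": -1},{"dp": [0,0.009,0.06],"delta_rot": [0,0,0],"gripper": -1},{"dp": [0,0.009,0.07],"delta_rot": [0,0,0],"gripper": -1},{"dp": [0,0.009,0.07],"delta_rot": [0,0,0],"gripper": -1},{"dp": [0,0.009,0.07],"delta_rot": [0,0,0],"gripper": -1}]}}

```text
t: 8.68
position: [0.6193, 0.1447, 0.0251]
tcp_rot: [0.0, 0.613, 0.79, 0.0]
contact_force: [-0.3, 0.0, -2.5]
grip_width: 0.0276
grip_force: 30.0
```

{"fn": "apply_moves", "kwargs": {"rows": [{"dp": [0,0,0.005],"delta_rot": [0,0,0],"gripper": -1},{"dp": [0,0,0.008],"delta_rot": [0,0,0],"gripper": -1},{"dp": [0,0,0.008],"delta_rot": [0,0,0],"gripper": -1}]}}

```text
t: 8.93
position: [0.6194, 0.1448, 0.025]
tcp_rot: [0.0, 0.612, 0.79, 0.0]
contact_force: [-5.6, -0.4, 10.4]
grip_width: 0.0277
grip_force: 30.0
```

```bash
python3 -c "
from plan import *
for i in range(3):
  snapshot('wrist'); s=monitor.sense(); print(s['position'],s['contact_force'],rot(s['tcp_rot']).as_matrix()[:,0])"
```

```text
[0.6194077  0.14477619 0.02496486] [-5.7946234  -1.76132339 10.74548094] [-2.49729224e-01  9.68315707e-01 -7.55240181e-05]
[0.61940562 0.14475184 0.02498018] [-4.67203019 -0.17483522  9.95572005] [-2.49654421e-01  9.68334996e-01 -7.23091865e-05]
[0.61941374 0.14477135 0.02498711] [-4.35901805 -1.2306058  10.13817098] [-2.49729975e-01  9.68315511e-01 -1.01994709e-04]
```

{"fn": "apply_moves", "kwargs": {"rows": [{"dp": [0,0,-0.006],"delta_rot": [0,0,0],"gripper": -1},{"dp": [0,0,-0.006],"delta_rot": [0,0,0],"gripper": -1},{"dp": [0,0,-0.006],"delta_rot": [0,0,0],"gripper": -1}]}}

```text
t: 9.33
position: [0.6194, 0.1448, 0.025]
tcp_rot: [0.0, 0.613, 0.79, 0.0]
contact_force: [-1.7, 0.9, 2.9]
grip_width: 0.0278
grip_force: 30.0
```

Run:
```python
from plan import *
np.set_printoptions(precision=4,suppress=True)
w=snapshot('wrist'); save(w,'w4'); st=monitor.sense(); p=np.array(st['position']); X=rot(st['tcp_rot']).as_matrix()
print(st['t'],p,st['contact_force'])
h=cv2.cvtColor(w['frame'],cv2.COLOR_RGB2HSV)
f=lambda u,v,z:((wplane(w,u,v,z)-p)@X)[:2]*1e3
for x0,x1 in ((235,290),(360,425)):
    m=cv2.inRange(h[40:95,x0:x1],np.array((50,120,40)),np.array((75,255,255))); v,u=np.nonzero(m); print('green',f(u.mean()+x0,v.mean()+40,.012))
a=cv2.resize(w['frame'][30:310,220:430],None,fx=2.1,fy=2.1,interpolation=cv2.INTER_CUBIC); cv2.imwrite('pics/w4c.png',a[:,:,::-1])
```

```text
9.3833 [0.6195 0.1448 0.025 ] [-1.7807 -0.0485  3.6128]
green [116.0785 -32.6533]
green [116.0673  29.0865]
```

View pics/w4c.png

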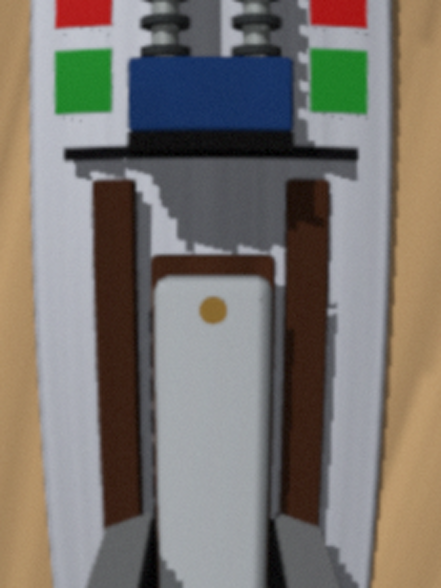

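The crop shows the harmonica seated and centred between the rails: centre 213, channel and stop both 211. The stop is at rest ahead with a gap of about 24 mm. I'll push in stages.

{"fn": "apply_moves", "kwargs": {"rows": [{"dp": [0.02,0,0],"delta_rot": [0,0,0],"gripper": -1},{"dp": [0.045,0,0],"delta_rot": [0,0,0],"gripper": -1},{"dp": [0.07,0,0],"delta_rot": [0,0,0],"gripper": -1},{"dp": [0.095,0,0],"delta_rot": [0,0,0],"gripper": -1},{"dp": [0.12,0,0],"delta_rot": [0,0,0],"gripper": -1},{"dp": [0.145,0,0],"delta_rot": [0,0,0],"gripper": -1},{"dp": [0.17,0,0],"delta_rot": [0,0,0],"gripper": -1},{"dp": [0.19,0,0],"delta_rot": [0,0,0],"gripper": -1},{"dp": [0.2,0,0],"delta_rot": [0,0,0],"gripper": -1},{"dp": [0.2,0,0],"delta_rot": [0,0,0],"gripper": -1}], "force": 40}}

```text
t: 10.22
position: [0.612, 0.1741, 0.025]
tcp_rot: [0.0, 0.612, 0.791, 0.0]
contact_force: [1.7, -4.0, 5.0]
grip_width: 0.0279
grip_force: 40.0
```

```bash
cat > pr.py <<'E'
from plan import *
np.set_printoptions(precision=3,suppress=True)
F=[]
for i in range(4):
    w=snapshot('wrist'); st=monitor.sense(); F.append(st['contact_force'])
p=np.array(st['position']); X=rot(st['tcp_rot']).as_matrix(); F=np.mean(F,0)
print(st['t'],p,'F tool axes',F@X,st['grip_force'])
h=cv2.cvtColor(w['frame'],cv2.COLOR_RGB2HSV)
f=lambda u,v,z:((wplane(w,u,v,z)-p)@X)[:2]*1e3
g=[]
for x0,x1 in ((200,290),(360,450)):
    m=cv2.inRange(h[20:240,x0:x1],np.array((50,120,40)),np.array((75,255,255))); v,u=np.nonzero(m); g.append(f(u.mean()+x0,v.mean()+20,.012))
print('green',g)
J=60-np.mean(g,0)[0]; print('TCP jig y',J)
b=cv2.inRange(h[0:200,300:345],np.array((100,120,50)),np.array((125,255,255))); v,u=np.nonzero(b)
k=v.max(); print('blue rows',v.min(),k,'blue bottom edge jig y at z=.042',J+f(321,k+.5,.042)[0])
import sys; save(w,sys.argv[1])
E
python3 pr.py p1
```

```text
10.4167 [0.612 0.174 0.025] F tool axes [-3.65   0.227 -5.583] 40.000335574150085
green [array([ 85.85 , -32.831]), array([85.893, 29.187])]
TCP jig y -25.871191619598534
blue rows 108 144 blue bottom edge jig y at z=.042 51.19133743837878
```

{"fn": "apply_moves", "kwargs": {"rows": [{"dp": [0.02,0,-0.002],"delta_rot": [0,0,0],"gripper": -1},{"dp": [0.04,0,-0.002],"delta_rot": [0,0,0],"gripper": -1},{"dp": [0.06,0,-0.002],"delta_rot": [0,0,0],"gripper": -1},{"dp": [0.08,0,-0.002],"delta_rot": [0,0,0],"gripper": -1},{"dp": [0.09,0,-0.002],"delta_rot": [0,0,0],"gripper": -1},{"dp": [0.09,0,-0.002],"delta_rot": [0,0,0],"gripper": -1},{"dp": [0.09,0,-0.002],"delta_rot": [0,0,0],"gripper": -1}]}}

```text
t: 11.0
position: [0.6088, 0.1863, 0.025]
tcp_rot: [0.001, 0.613, 0.79, -0.0]
contact_force: [3.6, -8.2, 3.2]
grip_width: 0.0281
grip_force: 40.0
```

```bash
python3 pr.py p2
```

```text
11.2 [0.609 0.186 0.025] F tool axes [-9.157  0.726 -2.44 ] 39.99980449676514
green [array([ 73.059, -32.98 ]), array([73.037, 29.374])]
TCP jig y -13.047788579976782
blue rows 109 144 blue bottom edge jig y at z=.042 64.03577322545316
```

View pics/p2.png

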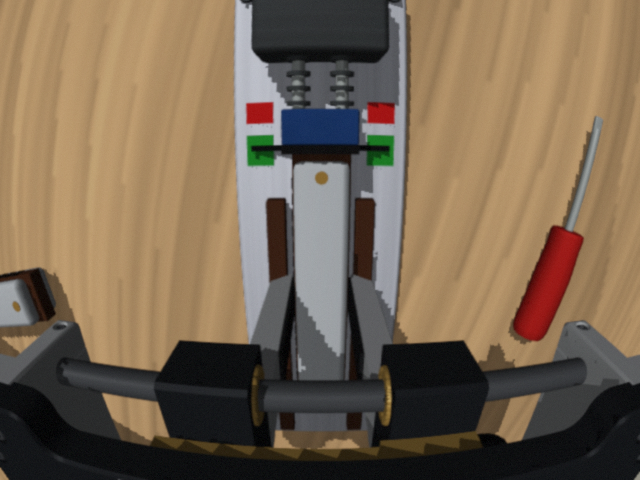

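The pointers (row 149) stand mid-green (rows 136–165), and the push is about 9 N. I'll hold it there, then hand in.

{"fn": "apply_moves", "kwargs": {"rows": [{"dp": [0,0,0],"delta_rot": [0,0,0],"gripper": -1},{"dp": [0,0,0],"delta_rot": [0,0,0],"gripper": -1},{"dp": [0,0,0],"delta_rot": [0,0,0],"gripper": -1},{"dp": [0,0,0],"delta_rot": [0,0,0],"gripper": -1},{"dp": [0,0,0],"delta_rot": [0,0,0],"gripper": -1},{"dp": [0,0,0],"delta_rot": [0,0,0],"gripper": -1},{"dp": [0,0,0],"delta_rot": [0,0,0],"gripper": -1},{"dp": [0,0,0],"delta_rot": [0,0,0],"gripper": -1},{"dp": [0,0,0],"delta_rot": [0,0,0],"gripper": -1},{"dp": [0,0,0],"delta_rot": [0,0,0],"gripper": -1}]}}

```text
t: 12.03
position: [0.6088, 0.1864, 0.025]
tcp_rot: [0.001, 0.613, 0.79, -0.0]
contact_force: [4.1, -7.8, 2.7]
grip_width: 0.0274
grip_force: 40.0
```

```bash
python3 pr.py p3 && python3 -c "
from h import *
print(ctrl.hand_in())"
```

```text
12.2333 [0.609 0.186 0.025] F tool axes [-8.461  1.233 -2.924] 39.99979376792908
green [array([ 73.03 , -33.005]), array([73.039, 29.335])]
TCP jig y -13.034434494485168
blue rows 109 144 blue bottom edge jig y at z=.042 64.01347527019149
the job is handed in; nothing more can be done
None
```

The job is handed in at 12.2 s: the gripper still holds the harmonica flat in the channel, pressing the stop with about 8.5 N and its pointers mid-green; the hand-in returned no verdict.

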